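# Check the plate spacing of a gel casting stand

## Task

With the gauge blade still standing in its green rack, press the red zero plunger on the readout all the way down and let it come back up. Then draw the blade out by its yellow handle and slide it straight down between the white and the blue plate of the casting stand, at the middle of their width, until it drags snugly and its red line is level with the top edge of the plates. Finish while still gripping the handle and holding the blade at that depth, and leave the bottle, beaker and tip box where they are.

Things in the scene. Friction and masses are not known exactly. Their poses are not given: they have to be found in the camera images.
- gauge_handle (a point): Centre of the gauge's yellow handle, a block 14 mm thick (own x) x 40 mm wide (own y) x 50 mm tall (own z, up); grip it across its thickness. A steel blade 60 mm long points down from it, its lower end 85 mm below this point. It starts upright in the rack's slot, handle resting on the rack's top; lifting it straight up by over 60 mm frees it.
- gauge_tip (a point): Middle of the lower end of the gauge's steel blade; same axes as gauge_handle. The blade is 3 mm thick (x), 24 mm wide (y), the last 4 mm only 1.6 mm thick. A red line round the blade, 3 mm tall, is centred 35 mm above this point.
- gauge: The whole gauge, handle and blade, about 80 g; its origin and axes are those of gauge_tip.
- rack: Fixed green block 60 x 60 mm, 66 mm tall, with a white band and a slot 6 mm x 28 mm through its middle for the blade; origin at the centre of its underside, z up; the slot is long along own y.
- gap_mouth (a point): Middle of the gap between the two upright plates, level with their top edge, 98 mm above the bench. Own x points across the gap from the blue to the white plate, y along the plates, z up. The plates are 92 mm wide (y) and reach down to 20 mm above the bench. The gap is 2 mm when empty; its top 12 mm flares out as a funnel 18 mm wide at the top edge.
- stand: Fixed grey casting stand carrying the plates: base 110 (x) x 130 (y) mm, 15 mm thick, two grey end cheeks 83 mm tall beyond the plate ends; origin at the centre of its underside; axes as gap_mouth. Both plates together float up to 5 mm either way along x on a soft spring (150 N/m); gap_mouth moves with the white plate.
- sprung_plate: The blue plate, with steel studs on its outer face. It is sprung and gives way by up to 6 mm; it presses on the blade with about 3.5 N, and sliding the blade takes a few newtons (under 10 N). Origin at bench height, under the middle of the gap.
- zero_key_top (a point): Centre of the top of the red zero plunger, 32 mm across, standing upright on the readout, a white fixed box 100 x 100 x 45 mm with a blue foot and a dark display. The plunger lies 20 mm from the box's centre, away from the display. It is pressed straight down.
- zero_key (a joint): Travel of the zero plunger in m: 0 up, 0.008 fully down. It springs back; fully down takes about 6 N.
- bottle: Bystander: brown bottle 60 mm across, 120 mm tall, origin under its centre.
- beaker: Bystander: white open beaker 70 mm across, 80 mm tall, origin under its centre.
- tip_box: Bystander: blue box with white lid, 77 x 112 x 47 mm tall, origin under its centre.

How it is judged (in metres and radians):
On the way, in this order (a step that is already met when the one before it is completed fails the run):
1. the zero plunger is pressed fully down while the gauge stands in its rack (value of joint zero_key above 0.007 m and distance of gauge_tip from where it was at the start of the episode below 0.01 m), for 0.05 s.
2. the plunger is up again and the blade is drawn clear of its rack (value of joint zero_key below 0.002 m and height (world z) of gauge_tip above 0.068 m), for 0.1 s.
3. the blade is snug between the plates to its red line (z of gauge_tip in the frame of gap_mouth between -0.041 and -0.029 m and contact force between gauge and sprung_plate above 1 N), for 0.2 s.
At the end, for the whole second after the job is handed in: Blade between the plates, lower end 35 +-6 mm below their top edge, within 25 mm of the plates' middle, square and upright within 0.12 rad, pressed by the sprung plate (over 1 N), still, gripped (over 2 N); plunger up; bottle, beaker and tip box upright, moved under 30 mm (all of step 3 and x of gauge_tip in the frame of gap_mouth between -0.005 and 0.005 m and y of gauge_tip in the frame of gap_mouth between -0.025 and 0.025 m and angle between the x axis of gauge_tip and the x axis of gap_mouth, either way round below 0.12 rad and angle between the z axis of gauge_tip and the z axis of gap_mouth, either way round below 0.12 rad and contact force between the fingers and gauge above 2 N and linear speed of gauge below 0.01 m/s and value of joint zero_key below 0.002 m and distance of each of bottle, beaker, tip_box from where it was at the start of the episode below 0.03 m and angle between each of bottle, beaker, tip_box's own z axis and vertical below 0.2 rad); the arm keeps its last pose, push and grip.
It fails at once if the bottle is pushed away or tipped (distance of bottle from where it was at the start of the episode above 0.03 m or angle between bottle's own z axis and vertical above 0.3 rad).
It fails at once if the beaker is pushed away or tipped (distance of beaker from where it was at the start of the episode above 0.03 m or angle between beaker's own z axis and vertical above 0.3 rad).
It fails at once if the tip box is pushed away or tipped (distance of tip_box from where it was at the start of the episode above 0.03 m or angle between tip_box's own z axis and vertical above 0.3 rad).
It also fails if it takes over 53 s, if anything falls off the work surface, if the arm or the gripper's body presses on something with over 40 N, if the wrist force passes 120 N, or if a joint passes its speed limit or range.

## Robot

A 6-joint arm with a two-finger parallel gripper is mounted at the origin on the work surface. World frame = base frame: x ahead of the robot, y to its left, z up, the work surface at z = 0. Lengths are in m, angles in degrees, forces in N, time in s.
With the tool pointing down it reaches from about 0.35 to 0.875 m from the base axis. Payload 4.2 kg.
Tool frame: the origin (TCP) lies at the very end of the fingers, on their centre line; the grasp point (between the pads) lies 19 mm behind it; z points along the fingers, y is the direction in which the jaws open and shut (so a half turn about z gives the same grasp; the last joint's range is limited). The gripper opens to 87 mm and grips with 3 to 60 N. Pads are 19 mm wide; open, the fingers measure 117 mm over their backs; the gripper's body (75 mm by 190 mm) begins 51 mm behind the grasp point.
Start: joints at [-60.47, 22.042, 0.453, 0, -68.411, -14.817], TCP at [0.159, -0.604, 0.223] pointing down, gripper open.
Joint ranges: [-179.83, 179.83], [-69.29, 118.12], [-61.27, 80.66], [-181.25, 117.63], [-171.15, -9.14], [-177.46, 177.46]. Speed limits (degrees/s): [159.86, 159.86, 180, 180, 180, 180].

## Interface

Orientations are given as a 3x3 rotation matrix whose columns are the frame's x, y, z axes.
In Python, from station import r, imaging gives the robot as it stands. The module is installed in compiled form; this text tells all that it offers.
- The arm moves only by the tool move_arm, never from a script. Its argument "motion" is one flat list of numbers, 7 for each row, row after row: the shift along the tool's x, y, z in units of 40 mm (1.0 is 40 mm), then the turn, a rotation vector about the tool's x, y, z in units of 5 degrees (1.0 is 5 degrees), then the gripper's target within -1 to 1 (shut at 1, half-way at 0, fully open at -1). In form: [dx, dy, dz, wx, wy, wz, gripper, dx, dy, dz, wx, wy, wz, gripper, ...]. A call has 1 to 20 rows; each row is the pose to reach, as a shift and turn from the pose measured when the call began, along the tool's axes at that moment; what a row does not reach only later rows make up. A row lasts 1/12 s, in which the tool goes at most 41.7 mm and 7.16 degrees, less where a joint would pass 70% of its speed; a pose out of reach is approached as far as the arm can. A call with a gripper value outside its range is refused whole. The fingers move at their own pace and stop on an object; the grip force is fixed at half the most. Time passes only in rows, so rows that repeat a pose let the fingers close. It gives the time, the measured TCP pose, the force and the opening at its end, in the units of the state.
- r.sense(): the state, without advancing time (a new reading comes with each control period).
- imaging.capture(name): name is "scene" or "top" or "wrist"; returns the picture (384x512x3 uint8, blue, green, red); there is no depth.
- imaging.camera_params(name): a dict with "intrinsics" (3x3 intrinsics, pixels), "world_from_camera" (4x4, takes a point from camera to world coordinates). Camera axes: x right, y down, z forward; pixel columns grow to the right and rows downward; lengths in m; the calibration is good to about 2 mm. A picture is of the moment at which its call begins: read the wrist's pose just before it. camera_params takes no time and is no camera call; for the wrist camera it gives the pose at the moment of the call.
- r.finish_job(): hands the job in, once; it reports no verdict.
The state is a dict: "time_s": time; "joints": joint angles; "joint_velocities": joint speeds; "effort": joint torques, N m; "tcp_pos": TCP position; "ee_rot": TCP orientation; "wrist_force": force on the tool from outside, world axes, zero at the start; "moment": the same for the moment, N m; "gripper_width": opening from 0.0 (shut) to 1.0 (fully open).
Only numpy, scipy, OpenCV 4.12 (cv2) and the standard library are available. Lean on these libraries where they do the work, as an engineer would, in place of code of your own. Each camera call takes 0.05 s, during which the arm holds its last target.

## Working session

There is one attempt and no reset: what is moved stays moved. The work goes in short steps, Python scripts to look and compute and a tool call to move; the robot and the scene stay as the last step left them, time stands still between calls to the robot, and variables do not carry over. Pictures are saved under pics/ and viewed, and the job is handed in when it is done.

Besides the shell and the picture viewer there is one more tool, called as name(argument=value, ...), one argument or row to a line, values as JSON. move_arm: Moves the arm, as the interface text tells. Its arguments: {"type":"object","properties":{"motion":{"type":"array","items":{"type":"number"}}},"required":["motion"]}

```bash
mkdir -p pics
python3 - <<'E'
from station import r, imaging
import cv2, numpy as np
s=r.sense(); print(s)
for n in ("scene","top","wrist"):
    p=imaging.camera_params(n); print(n,np.round(p["intrinsics"],1).tolist(),np.round(p["world_from_camera"],4).tolist())
    cv2.imwrite(f"pics/{n}0.png",imaging.capture(n))
E
```

```text
{'time_s': 0.0, 'joints': array([-6.04678421e+01,  2.20909954e+01,  3.80212063e-01, -3.01202501e-02,
       -6.84116361e+01, -1.48156955e+01]), 'joint_velocities': array([ 0.05471202,  0.02767125,  0.00929793, -0.00500493,  0.1345813 ,
        0.02942252]), 'effort': array([-3.38345180e-04, -3.90666854e+01,  1.87409574e+01,  4.22009289e+00,
        1.11964668e-02, -1.63704613e-04]), 'tcp_pos': array([ 0.15863296, -0.60390785,  0.22145717]), 'ee_rot': array([[-9.67244030e-01, -2.53847579e-01, -6.27829691e-04],
       [-2.53848344e-01,  9.67241753e-01,  2.09993277e-03],
       [ 7.42002423e-05,  2.19052096e-03, -9.99997598e-01]]), 'wrist_force': array([ 0.88901791,  0.46536173, -0.31199263]), 'moment': array([ 0.01136662, -0.05517832, -0.03549933]), 'gripper_width': 1.0008680279939994}
scene [[376.9, 0.0, 252.3], [0.0, 376.9, 192.4], [0.0, 0.0, 1.0]] [[0.2414, 0.6774, -0.6949, 1.3494], [0.9703, -0.1784, 0.1632, -0.1811], [-0.0134, -0.7137, -0.7003, 0.879], [0.0, 0.0, 0.0, 1.0]]
top [[352.7, 0.0, 254.1], [0.0, 352.7, 189.1], [0.0, 0.0, 1.0]] [[-0.0283, -0.9815, 0.1892, 0.3366], [-0.9995, 0.0255, -0.0174, 0.0162], [0.0122, -0.1896, -0.9818, 1.3713], [0.0, 0.0, 0.0, 1.0]]
wrist [[274.6, 0.0, 250.5], [0.0, 274.6, 192.3], [0.0, 0.0, 1.0]] [[-0.2523, 0.9261, 0.2804, 0.0818], [0.9676, 0.2409, 0.0751, -0.6246], [0.002, 0.2903, -0.9569, 0.3847], [0.0, 0.0, 0.0, 1.0]]
```

View pics/scene0.png

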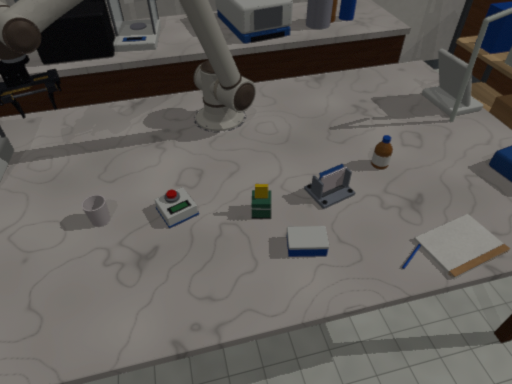

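View pics/top0.png

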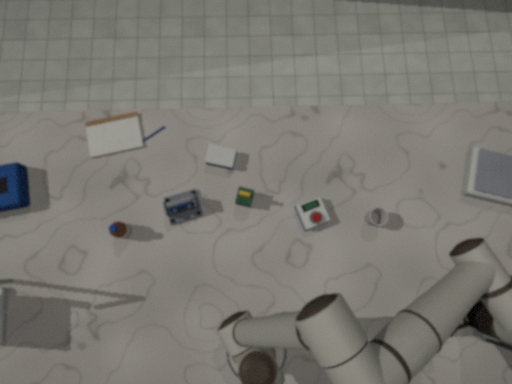

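View pics/wrist0.png

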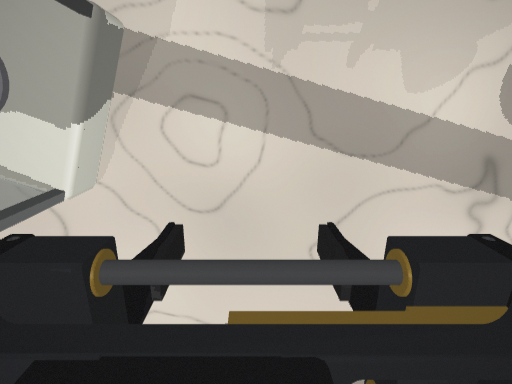

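The scene view shows the red plunger at about (171,194), the yellow handle at (261,190) and the stand at (331,185). In the top view they are at (316,217), (245,193) and (183,206). Next I'll get coarse positions from both views.

```bash
cat > h.py <<'E'
from station import r, imaging
import cv2, numpy as np
def ray(n,uv,P=None):
    P=P or imaging.camera_params(n); K=P["intrinsics"];T=P["world_from_camera"]
    K=np.array(K);T=np.array(T)
    d=T[:3,:3]@np.linalg.solve(K,[uv[0],uv[1],1.]); return T[:3,3],d/np.linalg.norm(d)
def onz(n,uv,z,P=None):
    o,d=ray(n,uv,P); return o+d*(z-o[2])/d[2]
def proj(P,X):
    T=np.linalg.inv(np.array(P["world_from_camera"]));p=np.array(P["intrinsics"])@(T[:3,:3]@np.array(X)+T[:3,3]);return p[:2]/p[2]
def blob(im,lo,hi,box=None,k=1):
    h=cv2.cvtColor(im,cv2.COLOR_BGR2HSV)
    m=cv2.inRange(h,np.array(lo),np.array(hi))
    if lo[0]==0: m|=cv2.inRange(h,np.array([172,lo[1],lo[2]]),np.array([180,255,255]))
    if box: 
        z=np.zeros_like(m);z[box[1]:box[3],box[0]:box[2]]=1;m*=z
    n,l,st,c=cv2.connectedComponentsWithStats(m)
    i=np.argsort(-st[1:,4])[:k]+1
    return [(c[j].round(1),st[j].tolist()) for j in i],m
E
python3 - <<'E'
from h import *
for n in("scene","top"):
    im=cv2.imread(f"pics/{n}0.png")
    boxes={"scene":dict(red=(150,180,195,210),yel=(245,175,280,205)),"top":dict(red=(295,195,335,235),yel=(230,180,262,215))}[n]
    b,_=blob(im,(0,120,60),(8,255,255),boxes["red"]);print(n,"red",b,[onz(n,x[0],0.055).round(3) for x in b])
    b,_=blob(im,(20,120,60),(35,255,255),boxes["yel"]);print(n,"yel",b,[onz(n,x[0],0.1).round(3) for x in b])
s=cv2.imread("pics/scene0.png")[150:260,60:360]; t=cv2.imread("pics/top0.png")[130:250,100:400]
cv2.imwrite("pics/z.png",np.vstack([cv2.resize(s,None,fx=2.6,fy=2.6,interpolation=2),cv2.resize(t,None,fx=2.6,fy=2.6,interpolation=2)])[:600])
E
```

```text
scene red [(array([171.2, 193.8]), [166, 190, 11, 9, 76])] [array([ 0.473, -0.235,  0.055])]
scene yel [(array([261. , 190.5]), [255, 184, 13, 14, 182])] [array([0.575, 0.027, 0.1  ])]
top red [(array([316. , 216.6]), [312, 213, 9, 8, 54])] [array([ 0.479, -0.236,  0.055])]
top yel [(array([244.3, 193.7]), [239, 190, 12, 8, 68])] [array([0.565, 0.03 , 0.1  ])]
```

View pics/z.png

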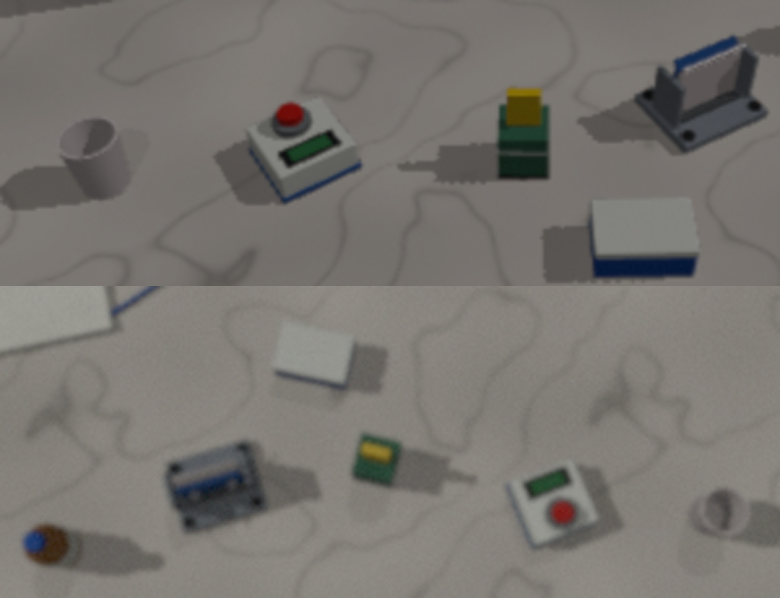

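```bash
cat >> h.py <<'E'
def tri(rays):
    A=np.zeros((3,3));b=np.zeros(3)
    for o,d in rays:
        M=np.eye(3)-np.outer(d,d);A+=M;b+=M@o
    X=np.linalg.solve(A,b); return X,[np.linalg.norm(np.cross(X-o,d)) for o,d in rays]
def togo(target,Rt=None):
    s=r.sense();R=s["ee_rot"];d=R.T@(np.array(target)-s["tcp_pos"])
    w=np.zeros(3)
    if Rt is not None:
        from scipy.spatial.transform import Rotation as Ro
        w=np.degrees(Ro.from_matrix(R.T@Rt).as_rotvec())
    print("tcp",s["tcp_pos"].round(4),"t",s["time_s"],"F",s["wrist_force"].round(2),"gw",round(s["gripper_width"],3))
    print("units shift",(d/0.04).round(3),"turn",(w/5).round(3),"maxrows",max(np.linalg.norm(d)/.0417,np.linalg.norm(w)/7.16).round(1))
def down(yaw): # yaw of tool y (jaw) axis in world, deg; z down
    a=np.radians(yaw);y=np.array([np.cos(a),np.sin(a),0]);z=np.array([0,0,-1.]);return np.column_stack([np.cross(y,z),y,z])
E
python3 - <<'E'
from h import *
print(tri([ray("scene",(171.2,193)),ray("top",(316,216.6))]))
print("stand", onz("top",(183,205),0.05))
for n,uv,z in(("bottle top",(118,229),.06),("beaker",(377,216),.04),("box",(221,156),.04)): print(n,onz("top",uv,z).round(3))
s=r.sense();print("yaw jaw",np.degrees(np.arctan2(s["ee_rot"][1,1],s["ee_rot"][0,1])))
togo([.40,-.26,.21],down(104.7))
togo([.475,-.235,.21],down(104.7))
E
```

```text
(array([ 0.47830317, -0.23470308,  0.06291436]), [np.float64(0.00015215269545818002), np.float64(0.0001521526954581168)])
stand [0.53710427 0.26275933 0.05      ]
bottle top [0.452 0.499 0.06 ]
beaker [ 0.477 -0.472  0.04 ]
box [0.728 0.118 0.04 ]
yaw jaw 104.70511715664102
tcp [ 0.1586 -0.6041  0.2217] t 0.15 F [-0.74  0.03 -0.17] gw 1.002
units shift [-8.02   6.788  0.303] turn [ 0.019 -0.001  0.001] maxrows 10.1
tcp [ 0.1586 -0.6041  0.2217] t 0.15 F [-0.74  0.03 -0.17] gw 1.002
units shift [-9.992  6.916  0.303] turn [ 0.019 -0.001  0.001] maxrows 11.7
```

move_arm(
  motion=[-5,3.46,0.15,0,0,0,1,-9.99,6.92,0.5,0,0,0,1,-9.99,6.92,0.5,0,0,0,1,-9.99,6.92,0.5,0,0,0,1,-9.99,6.92,0.5,0,0,0,1,-9.99,6.92,0.5,0,0,0,1,-9.99,6.92,0.5,0,0,0,1,-9.99,6.92,0.5,0,0,0,1,-9.99,6.92,0.5,0,0,0,1,-9.99,6.92,0.5,0,0,0,1,-9.99,6.92,0.5,0,0,0,1,-9.99,6.92,0.5,0,0,0,1,-9.99,6.92,0.5,0,0,0,1,-9.99,6.92,0.5,0,0,0,1,-9.99,6.92,0.5,0,0,0,1,-9.99,6.92,0.5,0,0,0,1],
)

```text
time_s: 1.48
tcp_pos: [0.4741, -0.2355, 0.2021]
ee_rot: [[-0.968, -0.253, -0.001], [-0.253, 0.968, 0.002], [0.001, 0.002, -1.0]]
wrist_force: [-0.3, -0.6, 0.1]
gripper_width: 0.008
```

Run:
```python
from h import *
togo([.478,-.235,.2]); P=imaging.camera_params("wrist"); im=imaging.capture("wrist"); cv2.imwrite("pics/w1.png",im)
b,m=blob(im,(0,120,60),(8,255,255),k=2);print(b,[onz("wrist",x[0],.0629,P) for x in b]); cv2.imwrite("pics/t1.png",imaging.capture("top"))
print(onz("wrist",(250,270),.2,P))
```

```text
tcp [ 0.4741 -0.2355  0.2021] t 1.4833 F [-0.33 -0.63  0.11] gw 0.008
units shift [-0.097 -0.013  0.051] turn [0. 0. 0.] maxrows 0.1
[(array([248.8, 185.5]), [235, 171, 28, 29, 628])] [array([ 0.47840632, -0.23631036,  0.0629    ])]
[ 0.49977089 -0.22939155  0.2       ]
```

View pics/w1.png

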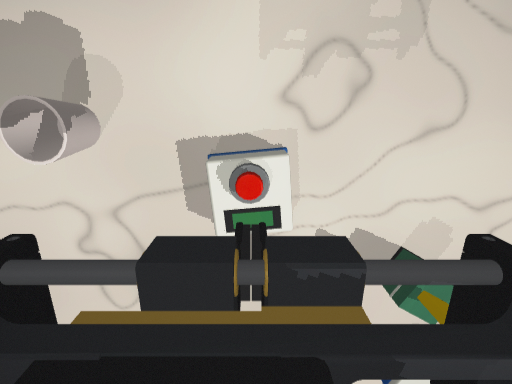

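The plunger is at wrist pixel (249,185), which puts it at (0.478, -0.236) with its top at about z 0.063. The closed fingers show at about (250,250). I'll press it from here.

move_arm(
  motion=[-0.1,0.01,1.0,0,0,0,1,-0.1,0.01,2,0,0,0,1,-0.1,0.01,2.8,0,0,0,1,-0.1,0.01,3.2,0,0,0,1,-0.1,0.01,3.35,0,0,0,1,-0.1,0.01,3.45,0,0,0,1,-0.1,0.01,3.5,0,0,0,1,-0.1,0.01,3.55,0,0,0,1,-0.1,0.01,3.6,0,0,0,1],
)

```text
time_s: 2.33
tcp_pos: [0.4779, -0.2349, 0.0611]
ee_rot: [[-0.968, -0.253, 0.0], [-0.253, 0.968, 0.0], [-0.0, 0.0, -1.0]]
wrist_force: [-7.4, 3.9, 24.0]
gripper_width: 0.011
```

Run:
```python
from h import *
togo([.478,-.236,.055]); 
im=imaging.capture("scene");cv2.imwrite("pics/s2.png",cv2.resize(im[150:260,100:260],None,fx=4,fy=4,interpolation=2));cv2.imwrite("pics/w2.png",imaging.capture("wrist"));togo([.478,-.236,.055]);
```

```text
tcp [ 0.4779 -0.2349  0.0611] t 2.3333 F [-7.35  3.85 24.04] gw 0.011
units shift [ 0.006 -0.028  0.154] turn [0. 0. 0.] maxrows 0.1
tcp [ 0.4779 -0.2348  0.0613] t 2.4333 F [-5.3   0.37 12.56] gw 0.005
units shift [ 0.004 -0.03   0.158] turn [0. 0. 0.] maxrows 0.2
```

View pics/s2.png

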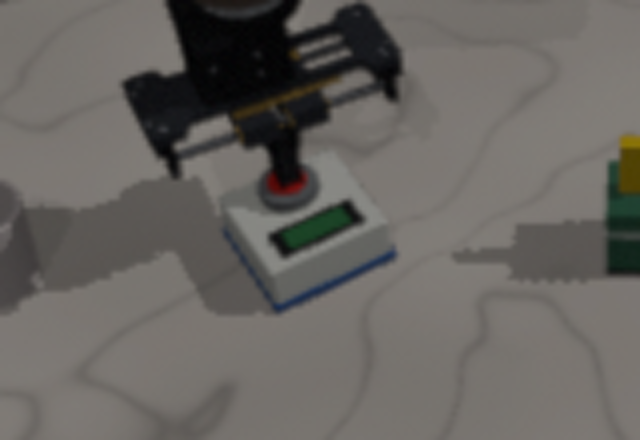

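View pics/w2.png

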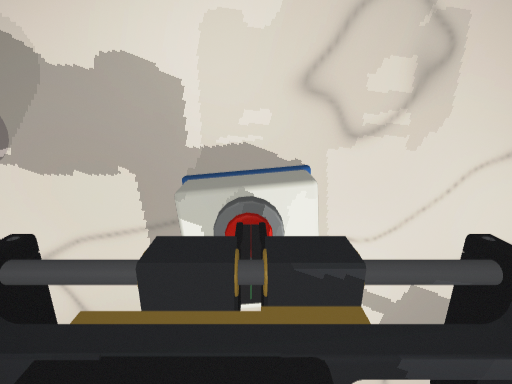

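The wrist force holds at 12.6 N and the red cap looks nearly flush in its grey collar, at about (290,182) in the zoom. I'll push a little more to confirm it has bottomed, then release.

move_arm(
  motion=[0,0,0.15,0,0,0,1,0,0,0.15,0,0,0,1,0,0,0.15,0,0,0,1],
)

```text
time_s: 2.68
tcp_pos: [0.478, -0.2349, 0.0611]
ee_rot: [[-0.967, -0.254, 0.002], [-0.254, 0.967, -0.001], [-0.002, -0.001, -1.0]]
wrist_force: [-11.3, 6.1, 28.3]
gripper_width: 0.004
```

Bottomed: z stays at 0.061 while the force climbs to 28 N. Now I'll release it and go above the handle, jaws open and turned to match.

Run:
```python
from h import *
togo([.478,-.235,.26],down(180))
togo([.57,.03,.26],down(180))
```

```text
tcp [ 0.478  -0.2349  0.0611] t 2.6833 F [-11.29   6.09  28.32] gw 0.004
units shift [-0.011 -0.009 -4.974] turn [-3.0000e-02  1.0000e-02 -1.5059e+01] maxrows 10.5
tcp [ 0.478  -0.2349  0.0611] t 2.6833 F [-11.29   6.09  28.32] gw 0.004
units shift [-3.918  5.815 -4.974] turn [-3.0000e-02  1.0000e-02 -1.5059e+01] maxrows 10.5
```

move_arm(
  motion=[0,0,-0.5,0,0,0,1,0,0,-1.3,0,0,-1,1,0,0,-2.2,0,0,-2.4,1,0,0,-3.2,0,0,-3.8,0,-0.6,0.9,-4.1,0,0,-5.2,-0.5,-1.2,1.8,-4.8,0,0,-6.6,-1,-1.8,2.7,-4.97,0,0,-8,-1,-2.4,3.6,-4.97,0,0,-9.4,-1,-3,4.5,-4.97,0,0,-10.8,-1,-3.6,5.3,-4.97,0,0,-12.2,-1,-3.92,5.82,-4.97,0,0,-13.6,-1,-3.92,5.82,-4.97,0,0,-15.06,-1,-3.92,5.82,-4.97,0,0,-15.06,-1,-3.92,5.82,-4.97,0,0,-15.06,-1,-3.92,5.82,-4.97,0,0,-15.06,-1,-3.92,5.82,-4.97,0,0,-15.06,-1],
)

```text
time_s: 4.02
tcp_pos: [0.5699, 0.0291, 0.2606]
ee_rot: [[-0.003, -1.0, 0.004], [-1.0, 0.003, -0.0], [0.0, -0.004, -1.0]]
wrist_force: [0.3, 0.5, -0.3]
gripper_width: 0.907
```

Run:
```python
from h import *
togo([.57,.03,.26],down(180)); P=imaging.camera_params("wrist"); im=imaging.capture("wrist"); cv2.imwrite("pics/w3.png",im);np.save("P3.npy",P,allow_pickle=True)
im=imaging.capture("scene");cv2.imwrite("pics/s3.png",im);cv2.imwrite("pics/s3z.png",cv2.resize(im[150:260,130:290],None,fx=4,fy=4,interpolation=2));cv2.imwrite("pics/t3.png",imaging.capture("top"))
```

```text
tcp [0.5699 0.0291 0.2606] t 4.0167 F [ 0.28  0.51 -0.31] gw 0.907
units shift [-0.022 -0.002  0.015] turn [-0.043 -0.005 -0.033] maxrows 0.0
```

View pics/w3.png

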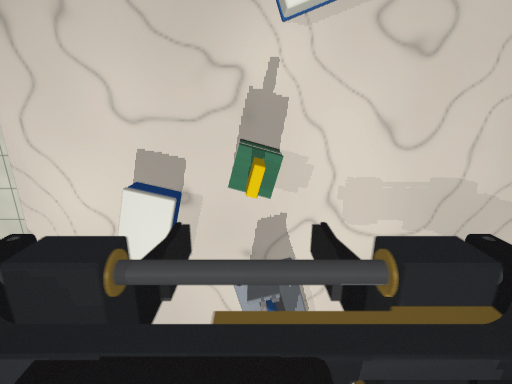

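View pics/s3z.png

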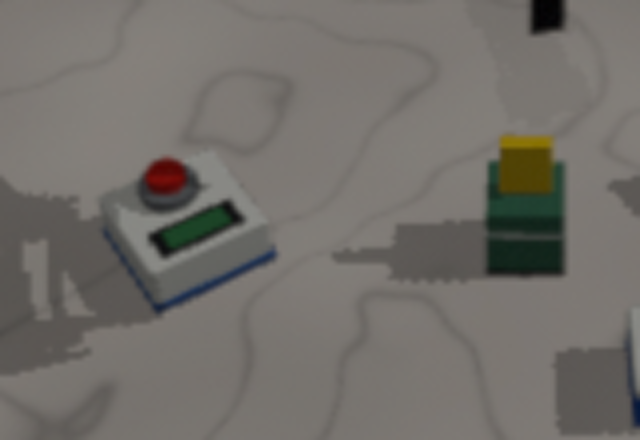

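The plunger is back up. The handle is at wrist (256,178), with its long side tilted by about 10–15°. I'll measure its top face.

Run:
```python
from h import *
P=np.load("P3.npy",allow_pickle=True).item(); im=cv2.imread("pics/w3.png")
h=cv2.cvtColor(im,cv2.COLOR_BGR2HSV); c=h[150:205,240:275]
print(c[::4,::2,2])
m=cv2.inRange(h,np.array([18,120,60]),np.array([35,255,255]));z=np.zeros_like(m);z[140:210,230:285]=1;m*=z
big=cv2.resize(im[130:210,220:300],None,fx=7,fy=7,interpolation=0);cv2.imwrite("pics/h3.png",big)
```

```text
[[111 111 112 112 112 113  84  83  84  84  78  71  67  84 126  83  82  70]
 [114 115 115 115 114 115  83  84  84  83  83  83  83 111 111 111 111 102]
 [112 111 114 114 115 115  85 129 130 113  90  91 114 112 111 111 112 111]
 [115 115 116 113 112 110  91 127 132 131 132 132 108 107 108 108 106 106]
 [112 111 114 114 115  85 127 208 227 219 198 172 145 104 104 106 106 106]
 [111 112 111 111 107 107 134 227 226 225 226 226 212 107 107 107 106 107]
 [111 111 111 111  83 127 213 226 227 227 227 225 105 105 105 105 105 107]
 [110 111 111 111 111 161 228 227 227 228 227 153 105 105 105 104 105 105]
 [112 114 113 112 127 218 227 226 227 226 217 104 104 104 103 105 104 105]
 [109 111 113 111 189 227 227 227 227 229 104 106 106 107 104 104 105 173]
 [131 117 113 122 225 227 226 226 227 218 112 113 113 113 113 106 112 212]
 [209 209 209 209 228 228 228 228 227 110 111 110 110 112 111 110 211 213]
 [210 210 209 209 209 209 210 214 199 210 210 210 210 210 165 149 210 209]
 [209 209 209 210 210 209 209 209 209 208 211 210 211 211 210 210 210 210]]
```

View pics/h3.png

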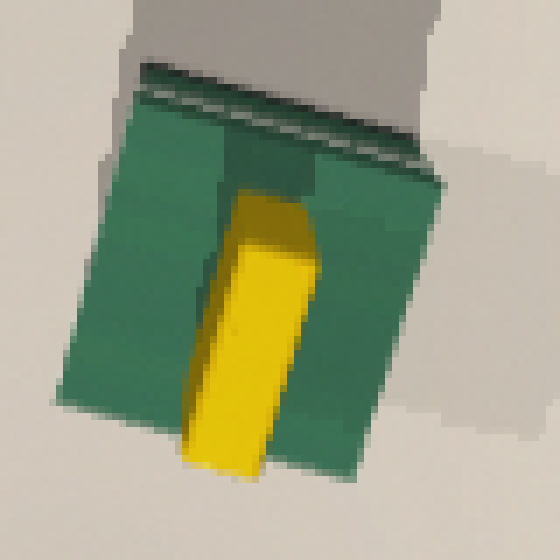

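Run:
```python
from h import *
P=np.load("P3.npy",allow_pickle=True).item(); im=cv2.imread("pics/w3.png")
h=cv2.cvtColor(im,cv2.COLOR_BGR2HSV)
def face(m,z):
    c=max(cv2.findContours(m,cv2.RETR_EXTERNAL,cv2.CHAIN_APPROX_NONE)[0],key=cv2.contourArea)[:,0].astype(float)
    w=np.array([onz("wrist",p,z,P)[:2] for p in c])
    (cx,cy),(a,b),ang=cv2.minAreaRect((w*1000).astype(np.float32)); bx=cv2.boxPoints(((cx,cy),(a,b),ang))
    e=bx[1]-bx[0],bx[2]-bx[1]; L=max(e,key=np.linalg.norm); print("c",cx.__round__(1),cy.__round__(1),"size",round(a,1),round(b,1),"long axis deg",np.degrees(np.arctan2(L[1],L[0]))%180)
    mo=cv2.moments(m,True);print(" centroid",onz("wrist",(mo['m10']/mo['m00'],mo['m01']/mo['m00']),z,P))
z=np.zeros(h.shape[:2],np.uint8);z[140:210,225:290]=1
face(cv2.inRange(h,np.array([18,120,175]),np.array([35,255,255]))*z,.116)
face(cv2.inRange(h,np.array([60,60,75]),np.array([95,255,255]))*z,.066)
print([tuple(proj(P,p)) for p in ([.57,.03,.116],)])
```

```text
c 565.7 29.4 size 38.9 12.9 long axis deg 74.21513
 centroid [0.56559231 0.02889728 0.116     ]
c 565.1 27.4 size 62.8 59.7 long axis deg 74.23848
 centroid [0.5658163  0.02522935 0.066     ]
[(np.float64(251.34537861253165), np.float64(181.99576411763485))]
```

The handle centre is at (0.5656, 0.029). Its long axis is at 74.2°, which agrees with the rack top, so the jaw yaw should be 164.2°.

Run:
```python
from h import *
togo([.5656,.029,.077],down(164.2))
```

```text
tcp [0.5699 0.0292 0.2602] t 4.1667 F [-0.12 -0.86 -0.33] gw 0.975
units shift [2.00e-03 1.21e-01 4.58e+00] turn [-3.500e-02 -3.000e-03  3.136e+00] maxrows 4.4
```

move_arm(
  motion=[0,0.12,0.7,-0.03,0,1.2,-1,0,0.12,1.4,-0.03,0,2.4,-1,0,0.12,2.1,-0.03,0,3.14,-1,0,0.12,2.7,-0.03,0,3.14,-1,0,0.12,2.7,-0.03,0,3.14,-1,0,0.12,2.7,-0.03,0,3.14,-1],
)

```text
time_s: 4.67
tcp_pos: [0.5651, 0.0284, 0.1517]
ee_rot: [[-0.273, -0.962, -0.002], [-0.962, 0.273, -0.002], [0.002, 0.001, -1.0]]
wrist_force: [1.0, 0.3, 0.4]
gripper_width: 1.0
```

Run:
```python
from h import *
togo([.5656,.029,.077],down(164.2)); P=imaging.camera_params("wrist"); im=imaging.capture("wrist"); cv2.imwrite("pics/w4.png",im);np.save("P4.npy",P,allow_pickle=True)
s=imaging.capture("scene");cv2.imwrite("pics/s4z.png",cv2.resize(s[130:230,180:340],None,fx=4,fy=4,interpolation=2))
```

```text
tcp [0.5651 0.0284 0.1517] t 4.6667 F [0.96 0.35 0.45] gw 1.0
units shift [-0.023 -0.01   1.867] turn [ 0.013 -0.023 -0.01 ] maxrows 1.8
```

View pics/w4.png

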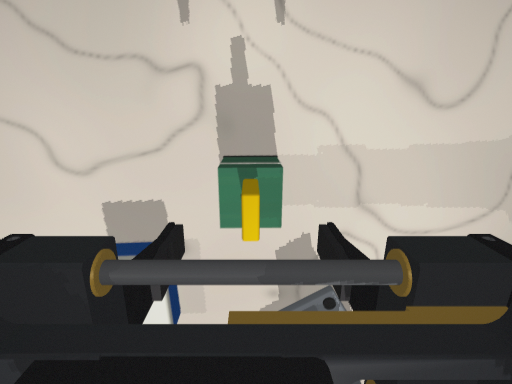

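View pics/s4z.png

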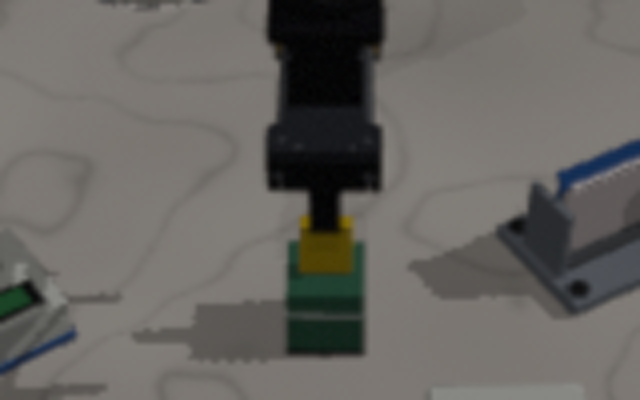

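The handle sits upright at column 251, exactly between the fingers, and parallel to them. I'll descend and grip.

move_arm(
  motion=[-0.02,0,0.6,0,0,0,-1,-0.02,0,1.2,0,0,0,-1,-0.02,0,1.6,0,0,0,-1,-0.02,0,1.8,0,0,0,-1,-0.02,0,1.85,0,0,0,-1,-0.02,0,1.85,0,0,0,0,-0.02,0,1.85,0,0,0,0.6,-0.02,0,1.85,0,0,0,1,-0.02,0,1.85,0,0,0,1,-0.02,0,1.85,0,0,0,1,-0.02,0,1.85,0,0,0,1,-0.02,0,1.85,0,0,0,1,-0.02,0,1.85,0,0,0,1,-0.02,0,1.85,0,0,0,1],
)

```text
time_s: 5.93
tcp_pos: [0.5673, 0.0298, 0.0801]
ee_rot: [[-0.273, -0.962, 0.004], [-0.962, 0.273, -0.0], [-0.001, -0.004, -1.0]]
wrist_force: [0.1, -0.5, 0.3]
gripper_width: 0.401
```

Run:
```python
from h import *
togo([.5656,.029,.077],down(164.2))
```

```text
tcp [0.5673 0.0298 0.0801] t 5.9333 F [ 0.14 -0.48  0.31] gw 0.401
units shift [0.031 0.035 0.077] turn [-0.042  0.012 -0.004] maxrows 0.1
```

move_arm(
  motion=[0,0,0.05,0,0,0,1,0,0,0.05,0,0,0,1,0,0,0.05,0,0,0,1,0,0,0.05,0,0,0,1,0,0,0.05,0,0,0,1,0,0,0.05,0,0,0,1,0,0,0.05,0,0,0,1,0,0,0.05,0,0,0,1],
)

```text
time_s: 6.6
tcp_pos: [0.5669, 0.0298, 0.0778]
ee_rot: [[-0.273, -0.962, 0.003], [-0.962, 0.273, -0.0], [-0.001, -0.003, -1.0]]
wrist_force: [-0.5, 1.2, -2.2]
gripper_width: 0.158
```

Run:
```python
from h import *
togo([.5656,.029,.077],down(164.2))
```

```text
tcp [0.5669 0.0298 0.0778] t 6.6 F [-0.45  1.2  -2.24] gw 0.158
units shift [0.028 0.026 0.021] turn [-0.032  0.008 -0.004] maxrows 0.0
```

It's gripped: 0.158 × 87 mm = 13.7 mm. Now lift straight up.

move_arm(
  motion=[0,0,0,0,0,0,1,0,0,0,0,0,0,1,0,0,-0.15,0,0,0,1,0,0,-0.4,0,0,0,1,0,0,-0.7,0,0,0,1,0,0,-1.0,0,0,0,1,0,0,-1.3,0,0,0,1,0,0,-1.6,0,0,0,1,0,0,-1.9,0,0,0,1,0,0,-2.2,0,0,0,1,0,0,-2.5,0,0,0,1,0,0,-2.8,0,0,0,1,0,0,-3.1,0,0,0,1,0,0,-3.25,0,0,0,1,0,0,-3.25,0,0,0,1,0,0,-3.25,0,0,0,1],
)

```text
time_s: 7.93
tcp_pos: [0.5665, 0.0298, 0.2083]
ee_rot: [[-0.273, -0.962, 0.004], [-0.962, 0.273, 0.0], [-0.002, -0.004, -1.0]]
wrist_force: [0.4, 0.1, -2.0]
gripper_width: 0.16
```

Run:
```python
from h import *
togo([.537,.19,.23],down(195)); im=imaging.capture("wrist"); cv2.imwrite("pics/w5.png",im)
t=imaging.capture("top");cv2.imwrite("pics/t5z.png",cv2.resize(t[160:250,130:280],None,fx=5,fy=5,interpolation=2))
s=imaging.capture("scene");cv2.imwrite("pics/s5z.png",cv2.resize(s[100:230,220:380],None,fx=4.5,fy=4.5,interpolation=2))
```

```text
tcp [0.5665 0.0298 0.2083] t 7.9333 F [ 0.44  0.1  -2.01] gw 0.16
units shift [-3.652  1.801 -0.543] turn [-4.400e-02  6.000e-03 -6.167e+00] maxrows 4.3
```

View pics/w5.png

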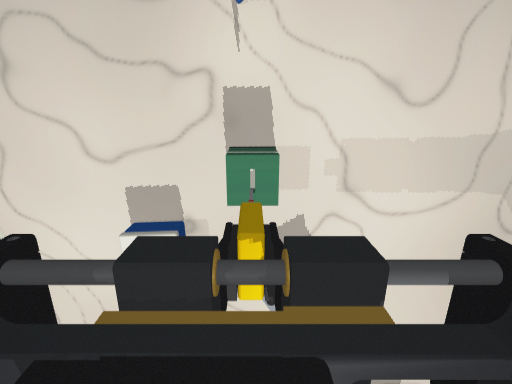

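View pics/t5z.png

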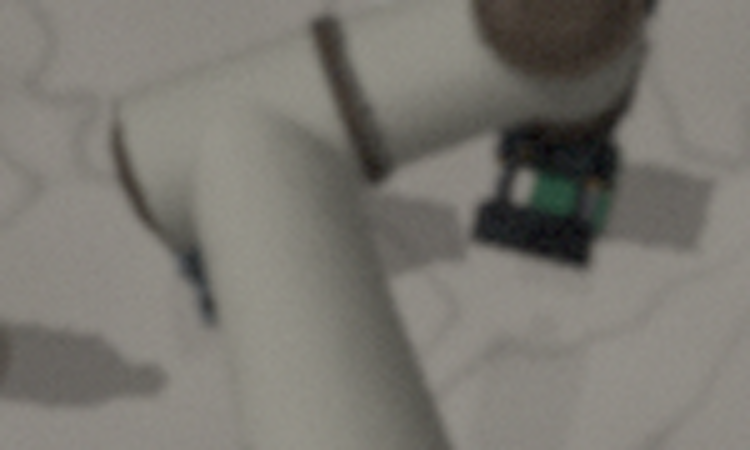

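View pics/s5z.png

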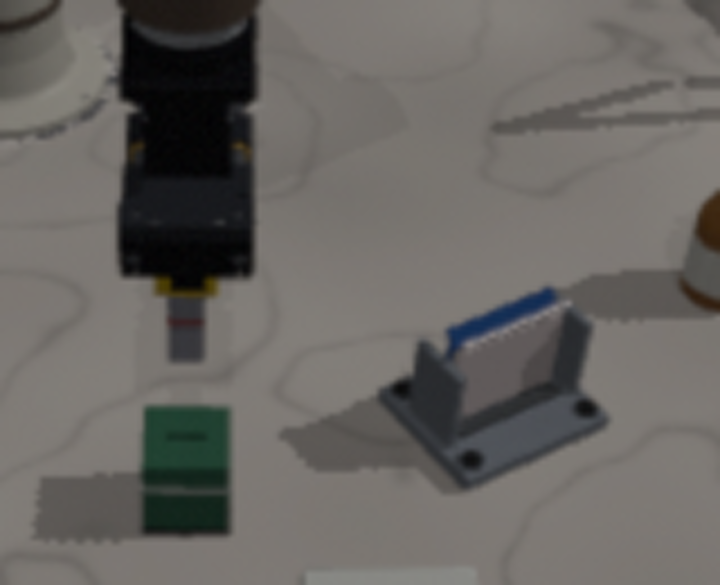

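The gauge is held straight, with the blade at wrist (252,178–200) and the red line visible. The white plate faces +x and the blue plate faces the robot. I'll move to just short of the stand so the wrist camera can see the gap.

Run:
```python
from h import *
print(onz("top",(183,205),.098)); togo([.553,.2,.23],down(195.7))
```

```text
[0.52982206 0.25380116 0.098     ]
tcp [0.566  0.0297 0.207 ] t 8.0833 F [-0.48 -0.14 -0.44] gw 0.158
units shift [-4.008  1.474 -0.577] turn [-1.400e-02 -5.000e-03 -6.307e+00] maxrows 4.4
```

move_arm(
  motion=[-0.5,0.2,-0.1,0,0,-0.8,1,-1,0.4,-0.2,0,0,-1.6,1,-1.5,0.6,-0.3,0,0,-2.4,1,-2,0.8,-0.4,0,0,-3.2,1,-2.5,1,-0.5,0,0,-4,1,-3,1.2,-0.55,0,0,-4.8,1,-3.5,1.35,-0.58,0,0,-5.6,1,-4,1.5,-0.58,0,0,-6.3,1,-4,1.5,-0.58,0,0,-6.3,1,-4,1.5,-0.58,0,0,-6.3,1,-4,1.5,-0.58,0,0,-6.3,1],
)

```text
time_s: 9.0
tcp_pos: [0.5516, 0.1996, 0.2294]
ee_rot: [[0.27, -0.963, -0.0], [-0.963, -0.27, -0.001], [0.001, 0.001, -1.0]]
wrist_force: [0.0, -0.4, -0.3]
gripper_width: 0.162
```

Run:
```python
from h import *
togo([.553,.2,.23],down(195.7)); P=imaging.camera_params("wrist"); im=imaging.capture("wrist"); cv2.imwrite("pics/w6.png",im);np.save("P6.npy",P,allow_pickle=True)
cv2.imwrite("pics/w6z.png",cv2.resize(im[40:220,160:360],None,fx=3.3,fy=3.3,interpolation=0))
```

```text
tcp [0.5516 0.1996 0.2294] t 9.0 F [ 0.03 -0.36 -0.34] gw 0.162
units shift [-0.    -0.037 -0.015] turn [ 0.007 -0.015 -0.013] maxrows 0.0
```

View pics/w6.png

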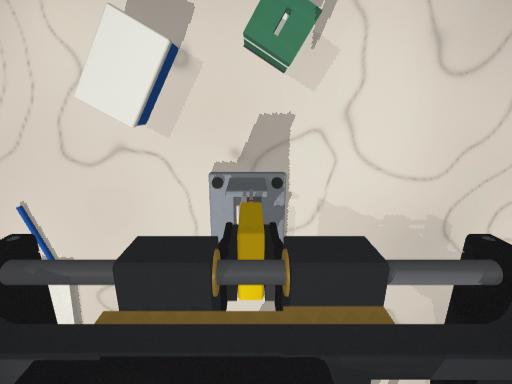

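View pics/w6z.png

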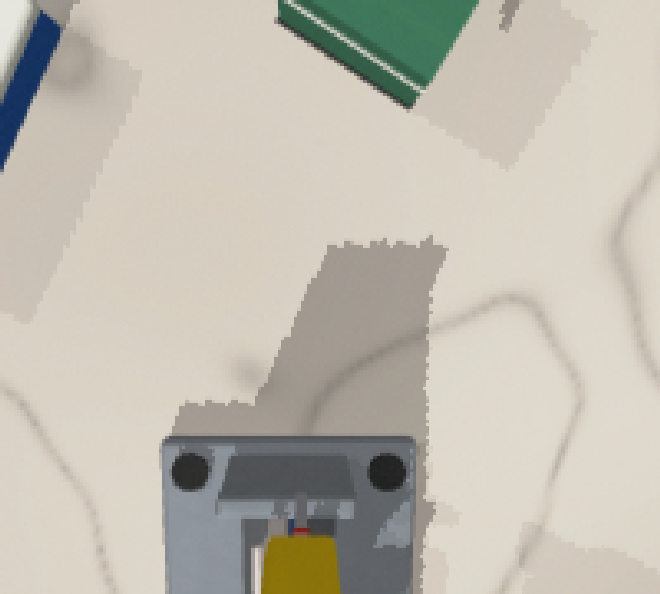

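In the wrist image "up" is towards −y, so I need to pass beyond the stand to see the gap. The blade tip has about 55 mm of clearance over it.

move_arm(
  motion=[-0.5,0.05,0,0,0,0,1,-1,0.1,0,0,0,0,1,-1.6,0.17,0,0,0,0,1,-2.2,0.17,0,0,0,0,1,-2.8,0.17,0,0,0,0,1,-3.3,0.17,0,0,0,0,1,-3.6,0.17,0,0,0,0,1,-3.7,0.17,0,0,0,0,1,-3.7,0.17,0,0,0,0,1,-3.7,0.17,0,0,0,0,1,-3.7,0.17,0,0,0,0,1],
)

```text
time_s: 9.97
tcp_pos: [0.5056, 0.3388, 0.2294]
ee_rot: [[0.268, -0.963, -0.0], [-0.963, -0.268, -0.002], [0.001, 0.0, -1.0]]
wrist_force: [0.3, -0.5, -1.4]
gripper_width: 0.16
```

Run:
```python
from h import *
togo([.53,.254,.23],down(195.7)); P=imaging.camera_params("wrist"); im=imaging.capture("wrist"); cv2.imwrite("pics/w7.png",im);np.save("P7.npy",P,allow_pickle=True)
cv2.imwrite("pics/w7z.png",cv2.resize(im[60:240,180:330],None,fx=3.3,fy=3.3,interpolation=0))
```

```text
tcp [0.5056 0.3388 0.2294] t 9.9667 F [ 0.27 -0.46 -1.44] gw 0.16
units shift [ 2.206 -0.019 -0.01 ] turn [ 0.005 -0.017 -0.034] maxrows 2.1
```

View pics/w7.png

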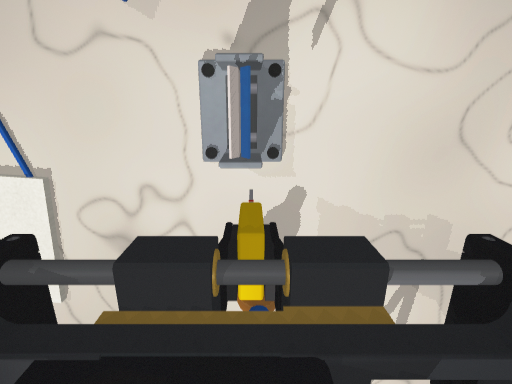

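View pics/w7z.png

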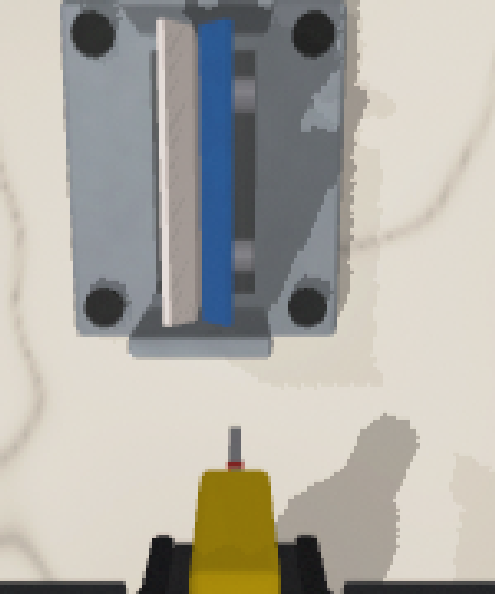

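Run:
```python
from h import *
im=cv2.imread("pics/w7.png")
for v in (75,95,115,135,150): 
    print(v,[tuple(int(x) for x in im[v,u]) for u in range(224,256)])
cv2.imwrite("pics/w7zz.png",cv2.resize(im[60:170,220:262],None,fx=12,fy=5.4,interpolation=0))
```

```text
75 [(162, 156, 150), (144, 139, 133), (112, 109, 106), (159, 162, 166), (214, 218, 226), (199, 204, 215), (141, 145, 153), (140, 145, 152), (147, 152, 161), (147, 151, 160), (146, 151, 158), (147, 151, 161), (147, 151, 160), (147, 151, 160), (134, 138, 146), (120, 124, 130), (141, 99, 69), (147, 89, 42), (147, 89, 43), (148, 90, 43), (149, 92, 44), (147, 89, 42), (147, 89, 43), (147, 90, 44), (140, 87, 43), (141, 87, 44), (116, 88, 66), (81, 81, 78), (81, 79, 77), (82, 80, 78), (81, 79, 78), (79, 77, 75)]
95 [(160, 155, 146), (159, 155, 146), (98, 96, 96), (128, 130, 132), (215, 219, 227), (215, 219, 227), (165, 171, 180), (148, 152, 162), (147, 152, 160), (140, 145, 152), (148, 153, 162), (148, 152, 162), (149, 153, 162), (147, 152, 161), (141, 146, 154), (120, 124, 131), (135, 107, 88), (146, 87, 43), (144, 87, 40), (145, 88, 43), (146, 88, 45), (148, 90, 44), (148, 90, 43), (148, 89, 44), (140, 87, 44), (139, 86, 43), (107, 80, 59), (73, 72, 69), (73, 72, 71), (73, 73, 71), (72, 70, 69), (70, 69, 68)]
115 [(159, 152, 146), (158, 152, 145), (127, 123, 118), (97, 95, 91), (187, 192,
[... 782 characters left out ...]
(145, 87, 42), (145, 86, 41), (147, 89, 45), (142, 87, 41), (136, 83, 42), (134, 104, 85), (127, 121, 123), (128, 122, 124), (127, 122, 124), (128, 123, 124), (127, 122, 124)]
150 [(157, 148, 145), (156, 148, 144), (116, 110, 106), (115, 110, 105), (117, 111, 107), (193, 197, 206), (216, 220, 228), (170, 175, 185), (149, 154, 163), (141, 146, 153), (149, 154, 163), (148, 153, 162), (149, 155, 162), (149, 155, 163), (150, 155, 164), (128, 131, 141), (122, 125, 131), (145, 88, 45), (146, 89, 45), (146, 89, 45), (145, 87, 42), (146, 87, 43), (148, 90, 46), (147, 89, 44), (141, 87, 45), (138, 84, 42), (124, 95, 72), (106, 102, 97), (107, 103, 98), (107, 103, 100), (107, 102, 99), (107, 102, 98)]
```

View pics/w7zz.png

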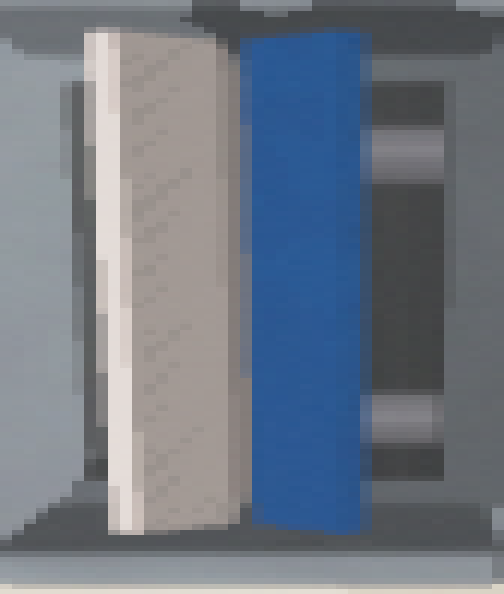

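Run:
```python
from h import *
P=np.load("P7.npy",allow_pickle=True).item(); im=cv2.imread("pics/w7.png")
mid={75:238.4,95:238.6,115:238.8,135:239.05,150:239.2}
W=np.array([onz("wrist",(u,v),.098,P) for v,u in mid.items()])
a=np.polyfit(W[:,1],W[:,0],1);print(W.round(4)[:,:2].tolist());print("plate dir deg",np.degrees(np.arctan2(1,a[0])))
for L in ({75:229.3,95:229.75,115:230.03,135:230.5,150:230.8},{75:247.5,95:247.5,115:247.5,135:247.6,150:247.6}):
    w=np.array([onz("wrist",(u,v),.098,P) for v,u in L.items()]);b=np.polyfit(w[:,1],w[:,0],1);print("edge dir",np.degrees(np.arctan2(1,b[0])),w[2])
e1,e2=onz("wrist",(229,65.6),.098,P),onz("wrist",(231,158.6),.098,P);print("ends",e1,e2,np.linalg.norm(e1-e2));ym=(e1[1]+e2[1])/2
# project mid-end along plate dir: edge point is +9.. in x
# mid point of white outer strip -> gap centre
d=np.array([a[0],1])/np.hypot(a[0],1); m=(e1+e2)[:2]/2; p0=np.array([np.polyval(a,ym),ym]); c=p0+d*np.dot(m-p0,d); print("gap mouth",c)
s=np.array(P["world_from_camera"]);print("cam",s[:3,3])
for v in range(186,206,2): print(v,[tuple(int(x) for x in im[v,u]) for u in range(247,256)])
R=r.sense(); print("tip front", onz("wrist",(251.2,190),.157,P), "tcp",R["tcp_pos"])
```

```text
[[0.5476, 0.2336], [0.5427, 0.2517], [0.5375, 0.2705], [0.5321, 0.2901], [0.5279, 0.3053]]
plate dir deg 105.37725954794706
edge dir 105.38280223767948 [0.54624053 0.27292025 0.098     ]
edge dir 105.35568035093951 [0.5288442  0.26811613 0.098     ]
ends [0.55870109 0.2278215  0.098     ] [0.53409504 0.3166314  0.098     ] 0.09215560856785833
gap mouth [0.53767288 0.26982686]
cam [0.52749154 0.26202562 0.39264808]
186 [(208, 219, 225), (209, 220, 225), (209, 219, 225), (207, 218, 224), (209, 219, 225), (209, 219, 225), (209, 219, 225), (209, 220, 225), (209, 219, 225)]
188 [(208, 220, 225), (207, 219, 225), (204, 217, 222), (200, 214, 220), (200, 214, 219), (201, 214, 220), (208, 220, 225), (208, 220, 225), (209, 220, 225)]
190 [(209, 220, 226), (207, 219, 225), (156, 163, 167), (105, 103, 102), (104, 102, 101), (107, 104, 104), (208, 218, 225), (208, 219, 225), (208, 220, 225)]
192 [(207, 218, 225), (208, 217, 225), (157, 160, 167), (105, 101, 102), (106, 101, 102), (106, 102, 103), (208, 218, 225), (207, 218, 224), (207, 217, 225)]
194 [(207, 218, 224), (206, 217, 223), (151, 155, 
[... 259 characters left out ...]
 223)]
198 [(206, 217, 223), (205, 216, 223), (131, 133, 135), (105, 102, 103), (106, 102, 103), (105, 103, 104), (202, 214, 220), (206, 217, 223), (207, 217, 224)]
200 [(206, 217, 222), (160, 172, 207), (34, 37, 126), (34, 36, 126), (33, 35, 126), (35, 39, 124), (116, 125, 181), (206, 217, 223), (205, 217, 223)]
202 [(103, 160, 180), (103, 161, 180), (36, 100, 151), (55, 111, 127), (55, 111, 127), (57, 113, 128), (79, 137, 153), (103, 162, 181), (102, 162, 179)]
204 [(10, 117, 143), (10, 118, 144), (10, 118, 143), (10, 117, 142), (10, 118, 143), (10, 118, 142), (10, 118, 143), (10, 118, 143), (10, 119, 144)]
tip front [0.5083927  0.32830559 0.157     ] tcp [0.50566073 0.33884897 0.22948777]
```

The measured funnel is 18.0 mm wide and 92.2 mm long, both as specified. The gap mouth is at (0.5377, 0.2698) and the plates run at 105.4°. The blade tip sits on the tool axis to within about 0.5 mm. I'll move above the gap.

Run:
```python
from h import *
togo([.5377,.2698,.185],down(195.38))
```

```text
tcp [0.5057 0.3388 0.2295] t 10.0167 F [ 0.29 -0.45 -0.89] gw 0.159
units shift [ 1.876 -0.31   1.115] turn [ 0.004 -0.017  0.03 ] maxrows 2.1
```

move_arm(
  motion=[0.4,-0.1,0,0,0,0.03,1,0.8,-0.2,0,0,0,0.03,1,1.2,-0.31,0,0,0,0.03,1,1.6,-0.31,0.1,0,0,0.03,1,1.88,-0.31,0.4,0,0,0.03,1,1.88,-0.31,0.7,0,0,0.03,1,1.88,-0.31,1,0,0,0.03,1,1.88,-0.31,1.1,0,0,0.03,1,1.88,-0.31,1.1,0,0,0.03,1,1.88,-0.31,1.1,0,0,0.03,1,1.88,-0.31,1.1,0,0,0.03,1],
)

```text
time_s: 10.93
tcp_pos: [0.5382, 0.2698, 0.1865]
ee_rot: [[0.265, -0.964, 0.002], [-0.964, -0.265, -0.001], [0.001, -0.001, -1.0]]
wrist_force: [0.3, -0.3, 0.1]
gripper_width: 0.153
```

Run:
```python
from h import *
togo([.5377,.2698,.135],down(195.38)); P=imaging.camera_params("wrist"); im=imaging.capture("wrist"); np.save("P8.npy",P,allow_pickle=True)
cv2.imwrite("pics/w8z.png",cv2.resize(im[140:240,200:300],None,fx=6,fy=6,interpolation=0));cv2.imwrite("pics/w8.png",im)
s=imaging.capture("scene");cv2.imwrite("pics/s8z.png",cv2.resize(s[110:220,270:390],None,fx=5,fy=5,interpolation=2))
```

```text
tcp [0.5382 0.2698 0.1865] t 10.9333 F [ 0.31 -0.29  0.05] gw 0.153
units shift [-0.004  0.015  1.287] turn [-0.015 -0.012  0.001] maxrows 1.2
```

View pics/w8z.png

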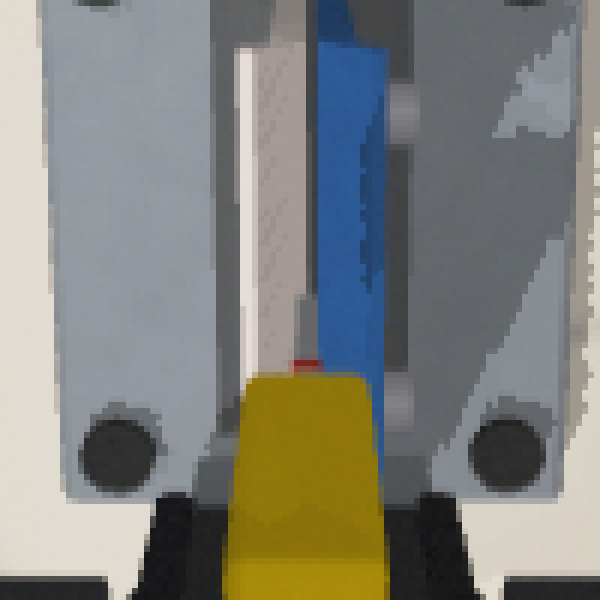

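View pics/s8z.png

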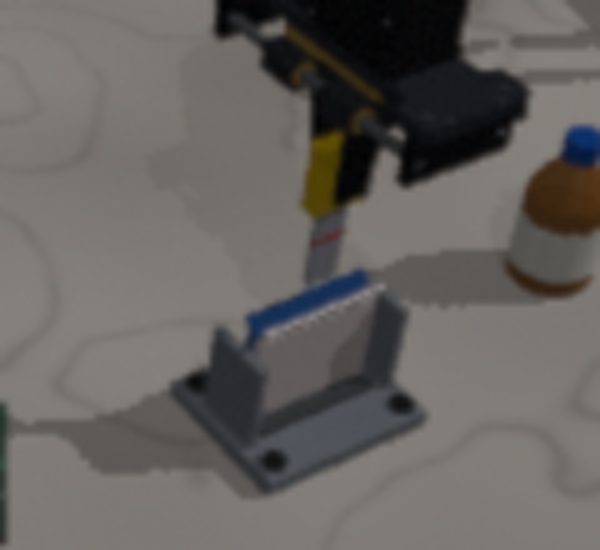

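The blade tip at zoom (308,298) is over the gap at (311,290), within 1 mm. I'll start down gently.

move_arm(
  motion=[0,0.01,0.15,0,0,0,1,0,0.01,0.3,0,0,0,1,0,0.01,0.42,0,0,0,1,0,0.01,0.52,0,0,0,1,0,0.01,0.6,0,0,0,1,0,0.01,0.68,0,0,0,1,0,0.01,0.76,0,0,0,1,0,0.01,0.84,0,0,0,1,0,0.01,0.9,0,0,0,1,0,0.01,0.9,0,0,0,1],
)

```text
time_s: 11.87
tcp_pos: [0.5388, 0.2703, 0.1518]
ee_rot: [[0.266, -0.964, 0.004], [-0.964, -0.266, 0.001], [0.0, -0.004, -1.0]]
wrist_force: [-0.4, -0.7, 2.4]
gripper_width: 0.157
```

Run:
```python
from h import *
togo([.5377,.2698,.135],down(195.38)); im=imaging.capture("wrist")
cv2.imwrite("pics/w9z.png",cv2.resize(im[140:240,200:300],None,fx=6,fy=6,interpolation=0))
s=imaging.capture("scene");cv2.imwrite("pics/s9z.png",cv2.resize(s[110:220,270:390],None,fx=5,fy=5,interpolation=2))
```

```text
tcp [0.5388 0.2703 0.1518] t 11.8667 F [-0.36 -0.7   2.41] gw 0.157
units shift [0.006 0.031 0.419] turn [-0.049 -0.003  0.008] maxrows 0.4
```

View pics/w9z.png

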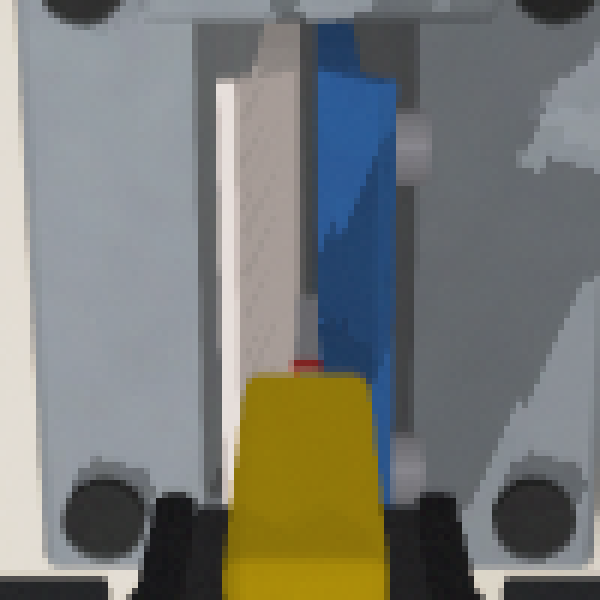

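View pics/s9z.png

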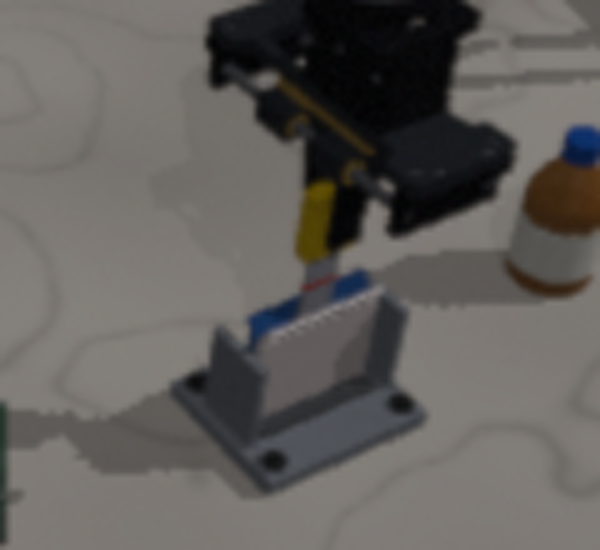

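The tip is in the gap, with a 2.4 N drag. Down to depth.

move_arm(
  motion=[0,0,0.06,0,0,0,1,0,0,0.12,0,0,0,1,0,0,0.18,0,0,0,1,0,0,0.24,0,0,0,1,0,0,0.3,0,0,0,1,0,0,0.36,0,0,0,1,0,0,0.42,0,0,0,1,0,0,0.44,0,0,0,1,0,0,0.44,0,0,0,1,0,0,0.44,0,0,0,1,0,0,0.44,0,0,0,1,0,0,0.44,0,0,0,1],
)

```text
time_s: 12.97
tcp_pos: [0.5378, 0.27, 0.133]
ee_rot: [[0.265, -0.964, 0.002], [-0.964, -0.265, -0.0], [0.0, -0.002, -1.0]]
wrist_force: [-0.4, 0.8, -0.5]
gripper_width: 0.156
```

Run:
```python
from h import *
togo([.5377,.2698,.135],down(195.38)); P=imaging.camera_params("wrist"); im=imaging.capture("wrist"); np.save("P10.npy",P,allow_pickle=True)
cv2.imwrite("pics/w10.png",im);cv2.imwrite("pics/w10z.png",cv2.resize(im[140:240,200:300],None,fx=6,fy=6,interpolation=0))
s=imaging.capture("scene");cv2.imwrite("pics/s10.png",s);cv2.imwrite("pics/s10z.png",cv2.resize(s[140:200,305:365],None,fx=9,fy=9,interpolation=0))
```

```text
tcp [0.5378 0.27   0.133 ] t 12.9667 F [-0.45  0.76 -0.52] gw 0.156
units shift [ 0.003  0.004 -0.05 ] turn [-0.018 -0.005  0.001] maxrows 0.0
```

View pics/w10z.png

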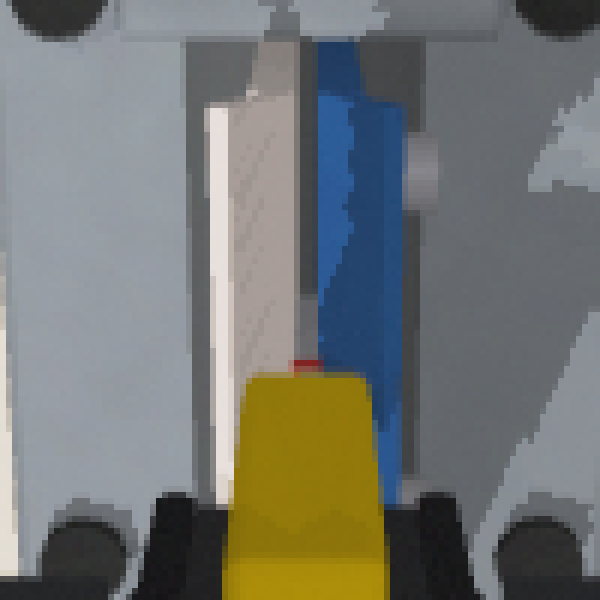

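View pics/s10z.png

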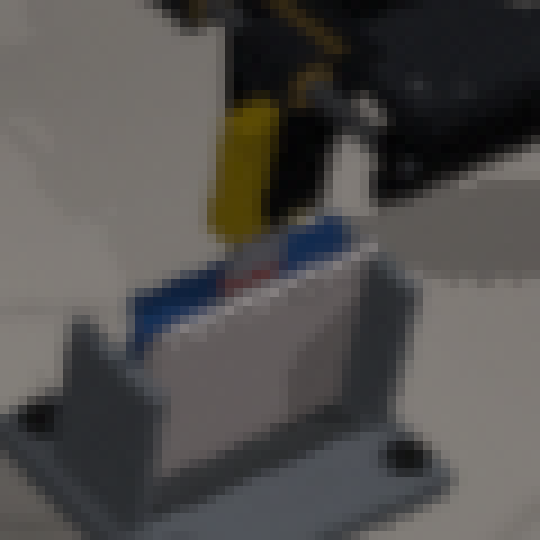

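Run:
```python
from h import *
P=imaging.camera_params("scene"); im=cv2.imread("pics/s10.png")
e=np.array([.964,.265,0]);y=np.array([-.265,.964,0]);c=np.array([.5377,.2698,0])
def onplane(n,uv,off):
    o,d=ray(n,uv);t=(np.dot(c,e)+off-np.dot(o,e))/np.dot(d,e);X=o+d*t;return X,np.dot(X-c,y)
b=im.astype(int); red=b[:,:,2]-(b[:,:,1]+b[:,:,0])/2
for v in range(164,178): print(v,[int(x) for x in red[v,326:342]],[tuple(x) for x in im[v,331:334].tolist()])
for yy in(-10,0,10): print(yy,"exp red ctr",proj(P,c+1.5e-3*e+y*yy/1000+[0,0,.098]),"white inner edge",proj(P,c+9e-3*e+y*yy/1000+[0,0,.098]),"white outer",proj(P,c+11.3e-3*e+y*yy/1000+[0,0,.098]))
m=(red>15);m[:, :322]=0;m[:,345:]=0;m[:160]=0;m[:160]=0;m[180:]=0
vs,us=np.nonzero(m);w=red[vs,us];uv=(np.sum(us*w)/w.sum(),np.sum(vs*w)/w.sum());print(len(vs),uv,onplane("scene",uv,.0015))
# white edge at its ends check of scene calibration
o=cv2.imread("pics/scene0.png")
b=o.astype(int);
for v in range(168,182): print(v,[tuple(x) for x in o[v,331:334].tolist()])
```

```text
164 [7, 10, 30, 43, 45, 45, 44, 39, 20, 5, 6, 10, 11, 0, -15, -24] [(5, 66, 81), (6, 66, 80), (6, 59, 72)]
165 [7, 10, 24, 36, 44, 44, 42, 33, 19, 4, -1, -15, -16, -24, -33, -39] [(6, 66, 80), (10, 66, 80), (20, 63, 75)]
166 [7, 7, 10, 21, 31, 33, 27, 13, 1, -2, -11, -33, -38, -42, -40, -39] [(24, 66, 78), (37, 67, 79), (49, 61, 68)]
167 [7, 6, 6, 8, 12, 8, 1, -1, -2, -5, -15, -37, -41, -40, -38, -36] [(54, 63, 67), (70, 68, 70), (73, 69, 70)]
168 [6, 6, 4, 4, 1, 0, -2, -1, -1, -2, -15, -36, -37, -31, -24, -18] [(66, 63, 64), (73, 68, 68), (75, 70, 71)]
169 [4, 2, -8, -10, -6, -1, 0, 6, 10, 9, -13, -28, -20, -11, -9, -2] [(72, 67, 68), (73, 68, 70), (70, 64, 73)]
170 [-11, -17, -22, -9, 3, 4, 11, 28, 30, 10, -11, -9, -4, 2, 3, 4] [(67, 64, 70), (65, 61, 74), (51, 48, 78)]
171 [-27, -30, -23, 4, 22, 24, 20, 15, 5, 2, 1, 4, 4, 5, 6, 5] [(54, 51, 77), (61, 59, 80), (74, 72, 88)]
172 [-33, -30, -23, -1, 15, 10, 4, 4, 4, 6, 5, 5, 5, 5, 5, 5] [(81, 79, 90), (100, 98, 103), (110, 109, 114)]
173 [-32, -24, -15, -4, 3, 4, 5, 5, 5, 5, 5, 5, 5, 6, 5, 6] [(116, 115, 120), (126, 126, 131), (113, 
[... 917 characters left out ...]
(-0.012169425106502181))
168 [(88, 65, 52), (83, 51, 32), (82, 48, 26)]
169 [(82, 47, 22), (81, 45, 21), (80, 44, 20)]
170 [(82, 45, 20), (80, 45, 20), (81, 47, 25)]
171 [(83, 49, 26), (87, 57, 42), (92, 69, 60)]
172 [(95, 73, 64), (108, 93, 89), (114, 106, 105)]
173 [(116, 108, 108), (121, 119, 124), (103, 102, 106)]
174 [(107, 106, 110), (94, 94, 99), (96, 96, 102)]
175 [(97, 97, 103), (88, 88, 93), (88, 88, 93)]
176 [(88, 88, 93), (87, 86, 93), (87, 86, 92)]
177 [(86, 86, 92), (87, 87, 92), (86, 86, 92)]
178 [(87, 86, 92), (86, 86, 92), (86, 86, 92)]
179 [(87, 87, 92), (86, 86, 92), (87, 86, 92)]
180 [(86, 86, 92), (86, 86, 92), (86, 86, 92)]
181 [(87, 86, 92), (86, 86, 92), (86, 86, 92)]
```

The red line sits about 1.8 px above the white edge in the scene, against 2.0 px expected at nominal depth. That puts it within about 1 mm of level with the plate tops, and the TCP height gives a tip depth of about −36 mm. There's no slip: the red line and tip keep the same wrist pixels through every view. One last look before I hand in.

Run:
```python
from h import *
s=imaging.capture("scene");cv2.imwrite("pics/s11.png",s);togo([.5377,.2698,.134],down(195.38))
for n,a,b in(("plunger",(0,120,60),(8,255,255)),):
    print(blob(s,a,b,(150,180,195,210))[0], blob(cv2.imread("pics/scene0.png"),a,b,(150,180,195,210))[0])
d=cv2.absdiff(s,cv2.imread("pics/scene0.png")).max(2)
for n,bx in(("beaker",(80,190,112,230)),("box",(285,222,330,260)),("bottle",(370,132,396,170))): print(n,(d[bx[1]:bx[3],bx[0]:bx[2]]>40).sum())
```

```text
tcp [0.5378 0.27   0.133 ] t 13.1167 F [-0.44  0.12 -1.57] gw 0.157
units shift [ 0.003  0.003 -0.026] turn [-0.017 -0.006  0.002] maxrows 0.0
[(array([171. , 193.8]), [166, 190, 11, 9, 73])] [(array([171.2, 193.8]), [166, 190, 11, 9, 76])]
beaker 0
box 0
bottle 8
```

View pics/s11.png

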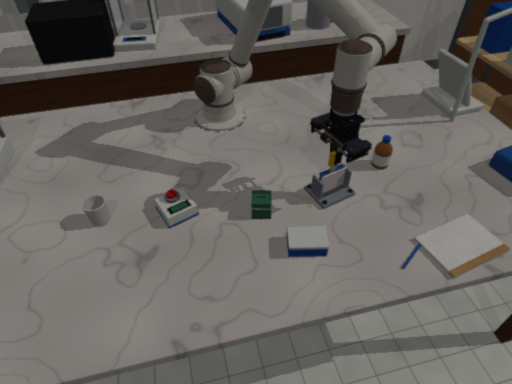

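The plunger at (171,194) is up and unchanged. The beaker, tip box and bottle are at their starting pixels; the 8 changed bottle pixels are most likely the gripper or its shadow overlapping that area. The blade is in the gap at (332,170). Handing in.

```bash
python3 -c "
from station import r
print(r.finish_job())"
```

```text
the job is handed in; nothing more can be done
None
```

The job is handed in at about 13 s of the 53 s allowed. No verdict was reported, so the result rests on my own checks.

**What I did:**
- I pressed the zero plunger until it bottomed, with about 28 N on the fingers and no further travel, while the gauge was still in its rack. I then let it spring back up.
- I drew the blade out by its handle and slid it down between the plates at their middle. I finished still gripping the handle.

**Last checks that passed:**
- **Depth:** TCP z of 0.133 m puts the tip about 36–37 mm below the plate tops. The scene view puts the red line level with the plate tops to within about 1 mm.
- **Position:** the tool is on the measured gap centre to within about 0.5 mm and square to within about 0.2°.
- **Grip:** the opening reads 13.7 mm, matching the 14 mm handle. The blade did not slip in the grip during insertion.
- **Surroundings:** the plunger is up. Bottle, beaker and tip box are at their starting places in the scene view.

**What disagreed:**
- The two depth estimates differ by about 1–2 mm, but both are inside the ±6 mm allowed.
- The vertical wrist force read 2.4 N during the slide, then −0.5 to −1.6 N at rest. It therefore doesn't confirm the plate pressure; I infer that from the 3 mm blade holding the 2 mm gap open.

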